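# Sort the coin rolls into the cash box and shut it

### The arm

A 6-joint arm with a two-finger parallel gripper is mounted at the origin on a cart in front of the work surface, level with it; the furniture and walls round the work are solid. World frame = base frame: x ahead of the robot, y to its left, z up, the work surface at z = 0. Lengths are in m, angles in rad, forces in N, time in s.
With the tool pointing down it reaches from about 0.35 to 0.775 m from the base axis. Payload 5.5 kg.
Tool frame: the origin (TCP) lies where the fingers leave the gripper's body, on its centre line; the fingertips stand env.tip_reach ahead of it and the grasp point (between the pads) lies 54 mm ahead of it (env.tip_reach is the distance from the TCP to the fingertips, in m); z points along the fingers, y is the line along which they close (so a half turn about z gives the same grasp; the last joint's range is limited). The gripper opens to 85 mm and grips with 20 to 120 N. Pads are 22 mm wide; open, the fingers measure 114 mm over their backs; the gripper's body (76 mm by 85 mm) begins 54 mm behind the grasp point. The pads swing forward as they close: fully open they stand 13 mm farther back than shut.
Start: joints at [-1.388, 0.313, 0.046, 1.304, 0, 1.431], TCP at [0.182, -0.545, 0.304] pointing down, gripper open.
Joint ranges: [-2.76, 2.76], [-0.86, 1.69], [-1.03, 1.26], [-2.2, 2.34], [-1.47, 1.5], [-3.14, 3.14]. Speed limits (rad/s): [2.57, 2.57, 3.14, 3.14, 3.14, 3.14].

### API

Orientations are given as a unit quaternion [w, x, y, z].
In Python, from workcell import status, optics, hand_in, env gives the robot as it stands.
- The arm moves only by the shell command python3 -m handwheel 'ROWS' [FORCE]. ROWS is a JSON object whose one key "deltas" holds a list of rows, each a list of 5 numbers: the opening, from -1 (shut) to 1 (fully open), then the shift along the tool's x, y, z in units of 40 mm (1.0 is 40 mm), then the turn about the tool's z in units of 10 degrees (1.0 is 10 degrees). In form: {"deltas": [[jaw, x, y, z, roll], ...]}. A call has 1 to 20 rows; each row shifts and turns the commanded pose from where the row before left it, along the tool's axes as they then stand; what a row does not reach is not made up. A row lasts 1/8 s, in which the tool goes at most 62.5 mm and 10.7 degrees, less where a joint would pass 70% of its speed; a pose out of reach is approached as far as the arm can. A call is refused whole if a number of a shift passes 1 or a number of a turn 1, either way. A call with a gripper value outside its range is refused whole. The fingers move at their own pace and stop on an object; FORCE is the grip in N (left out, the last holds). Time passes only in rows, so rows that do not move let the fingers close. It gives the time, the measured TCP pose, the force, the opening and the grip force at its end, in the units of the state.
- status.get_state(): the state, without advancing time (a new reading comes with each control period).
- optics.read_camera(name): name is "scene" or "side" or "wrist"; returns a dict with "frame" (480x640x3 uint8, red, green, blue), "depth" (480x640 float32, m along the optical axis (not along the pixel's ray), 0 where there is no reading), "vfov" (degrees; the focal length in pixels is half the picture's height over the tangent of half this angle, whatever the lens; pixels are square), "cx", "cy" (the principal point, pixels), "origin" and "attitude" of the camera in the world. Camera axes: x right, y down, z forward; pixel columns grow to the right and rows downward; lengths in m; the calibration is good to about 2 mm. A picture is of the moment at which its call begins.
- hand_in(): hands the job in; it is judged then, once.
The state is a dict: "clock": time; "joint_pos": joint angles; "qvel": joint speeds; "tau": joint torques, N m; "tcp_pos": TCP position; "orientation": TCP orientation; "wrist_force": force on the tool from outside, world axes, zero at the start; "ft_torque": the same for the moment, N m; "finger_gap": finger opening in m; "grip_force": force on a finger pad.
Only numpy, scipy, OpenCV 4.12 (cv2) and the standard library are available. Lean on these libraries where they do the work, as an engineer would, in place of code of your own. Each camera call takes 0.05 s, during which the arm holds its last target. There are 200 camera calls.

### The job

Cash up for the day: lay each of the four full coin rolls from the desk into the cash-box bay that already holds the part-used roll in the same colour of wrapper, lengthwise and flat on the tray floor in front of it. When all four are in, shut the lid of the cash box completely.

Things in the scene. Friction and masses are not known exactly. Their poses are not given: they have to be found in the camera images.
- cash_box: Blue steel cash box, fixed, open, 163 (x) x 203 (y) mm, walls 2 mm thick, 70 mm high. Origin: centre of underside; -x front, +x hinge side, z up. Dark coin tray inside: floor at z = 53 mm, x = -73 to 72 mm; 4 mm partitions along x, top at z = 68 mm, at y = -90, -45, 0, 45, 90 mm: 4 bays 41 mm wide centred at y = -67.5, -22.5, 22.5, 67.5 mm. Bays are empty but for a part roll at the back
- cash_box_lid (a joint): Lid, rad: 0 shut, 1.535 wide open (starts 1.49 to 1.53). Steel, 158 x 204 x 20 mm. Hinge line along the box's y at x = 78, z = 70 mm of the box. Open, it stands upright to z = 228 mm; its back face is 20 mm behind the hinge line, a folding handle on it is at most 10 mm proud. It stays upright by friction (0.05 N m); pushed forward from behind past about 0.2 rad it falls shut
- roll_red: Full coin roll in a red paper wrapper, lying on the 3 mm desk mat: cylinder 19 mm in diameter, 46 mm long, about 0.11 kg, flat metal coin faces at both ends. Origin: its centre, 9.5 mm above what it lies on; x: along the roll. Grip it by its two flat ends: in a bay there is no room for fingers beside it. Longer than a bay is wide, it fits only lengthwise
- roll_green: Full coin roll in a green paper wrapper, lying on the 3 mm desk mat: cylinder 20 mm in diameter, 46 mm long, about 0.11 kg, flat metal coin faces at both ends. Origin: its centre, 10 mm above what it lies on; x: along the roll. Grip it by its two flat ends: in a bay there is no room for fingers beside it. Longer than a bay is wide, it fits only lengthwise
- roll_yellow: Full coin roll in a yellow paper wrapper, lying on the 3 mm desk mat: cylinder 22 mm in diameter, 46 mm long, about 0.11 kg, flat metal coin faces at both ends. Origin: its centre, 11 mm above what it lies on; x: along the roll. Grip it by its two flat ends: in a bay there is no room for fingers beside it. Longer than a bay is wide, it fits only lengthwise
- roll_white: Full coin roll in a white paper wrapper, lying on the 3 mm desk mat: cylinder 24 mm in diameter, 46 mm long, about 0.11 kg, flat metal coin faces at both ends. Origin: its centre, 12 mm above what it lies on; x: along the roll. Grip it by its two flat ends: in a bay there is no room for fingers beside it. Longer than a bay is wide, it fits only lengthwise
- part_red: Part-used coin roll in a red wrapper, 19 mm in diameter, 26 mm long, bare coins showing at its torn front end; lies lengthwise (its x along the box's x) at the back of one bay, centre 57 mm behind the box's middle. Origin: its centre. It marks the bay for the red roll and stays there; which bay it is changes
- part_green: Part-used coin roll in a green wrapper, 20 mm in diameter, 26 mm long, bare coins showing at its torn front end; lies lengthwise (its x along the box's x) at the back of one bay, centre 57 mm behind the box's middle. Origin: its centre. It marks the bay for the green roll and stays there; which bay it is changes
- part_yellow: Part-used coin roll in a yellow wrapper, 22 mm in diameter, 26 mm long, bare coins showing at its torn front end; lies lengthwise (its x along the box's x) at the back of one bay, centre 57 mm behind the box's middle. Origin: its centre. It marks the bay for the yellow roll and stays there; which bay it is changes
- part_white: Part-used coin roll in a white wrapper, 24 mm in diameter, 26 mm long, bare coins showing at its torn front end; lies lengthwise (its x along the box's x) at the back of one bay, centre 57 mm behind the box's middle. Origin: its centre. It marks the bay for the white roll and stays there; which bay it is changes
Not all that is in view belongs to the job. What is shaped like the roll_green but pink is not meant. Leave any blue look-alike of the roll_yellow alone.

How it is judged:
By the outcome, as a careful person would: the job done as asked, in the order asked, and still so for the second after the job is handed in, with the robot touching nothing.
It also fails if it takes over 128 s, if anything falls off the work surface, if the arm or the gripper's body presses on something with over 40 N, if the wrist force passes 120 N, or if a joint passes its speed limit or range.

## Working session

There is one attempt and no reset: what is moved stays moved. The work goes in short steps, Python scripts to look and compute and a shell command to move; the robot and the scene stay as the last step left them, time stands still between calls to the robot, and variables do not carry over. Pictures are saved under pics/ and viewed, at most 14 in all, crops included, and the job is handed in when it is done.

```bash
ls; mkdir -p pics; cat > h.py <<'E'
import numpy as np, cv2, pickle
from workcell import status, optics, env
from scipy.spatial.transform import Rotation as R
def rot(q): return R.from_quat([q[1],q[2],q[3],q[0]]).as_matrix()
def cam(n,save=None):
    c=optics.read_camera(n)
    c['f']=240/np.tan(np.radians(c['vfov'])/2)
    a=np.array(c['attitude']); c['R']=rot(a) if a.size==4 else a.reshape(3,3)
    if save: cv2.imwrite('pics/'+save,c['frame'][:,:,::-1])
    v,u=np.mgrid[:480,:640]; d=c['depth']
    P=np.stack([(u-c['cx'])/c['f']*d,(v-c['cy'])/c['f']*d,d],-1)
    c['P']=P@c['R'].T+np.array(c['origin']); c['P'][d==0]=np.nan
    return c
E
python3 - <<'E'
from h import *
print(status.get_state(), env.tip_reach)
for n in('scene','side','wrist'):
    c=cam(n,n+'0.png'); print(n,c['vfov'],c['cx'],c['cy'],c['origin'],c['attitude'],(c['depth']>0).mean())
    pickle.dump(c,open(n+'0.pkl','wb'))
E
```

```text
pics
{'clock': 0.0, 'joint_pos': array([-1.38761694e+00,  3.14008251e-01,  4.49666352e-02,  1.30357944e+00,
       -2.22307559e-05,  1.43117760e+00]), 'qvel': array([-1.86332254e-03,  6.30849258e-05, -6.66443752e-04,  1.21233345e-03,
        1.37648975e-03, -1.04701617e-03]), 'tau': array([-1.36188693e-03, -4.80625927e+01,  2.98534924e+01,  1.91886385e-02,
       -2.19648305e-04,  1.20868572e-05]), 'tcp_pos': array([ 0.18230865, -0.54493522,  0.30299922]), 'orientation': array([-9.11904361e-04,  9.87003010e-01,  1.60699180e-01, -3.09827326e-05]), 'wrist_force': array([-0.3579592 , -0.33690592, -0.1812735 ]), 'ft_torque': array([-0.02398114, -0.00438747,  0.00913503]), 'grip_force': 0.0, 'finger_gap': 0.08537701312121175} 0.0726
scene 51.71335454022916 322.59260276640305 239.16185165177887 [0.0775413  0.5382851  0.57036321] [ 0.16264396 -0.28857452  0.83406372 -0.44114556] 0.9953515625
side 47.95744684913272 325.5826707853902 237.84816213284748 [-0.10695459  0.07899629  0.91013209] [ 0.20537645 -0.62629693  0.71418775 -0.23560246] 0.9960774739583333
wrist 61.08375207180683 320.0698640456374 238.76324945648696 [ 0.25344262 -0.52066568  0.37282701] [ 0.12049552  0.80231484 -0.57797518 -0.08784317] 0.9956803385416667
```

View pics/scene0.png

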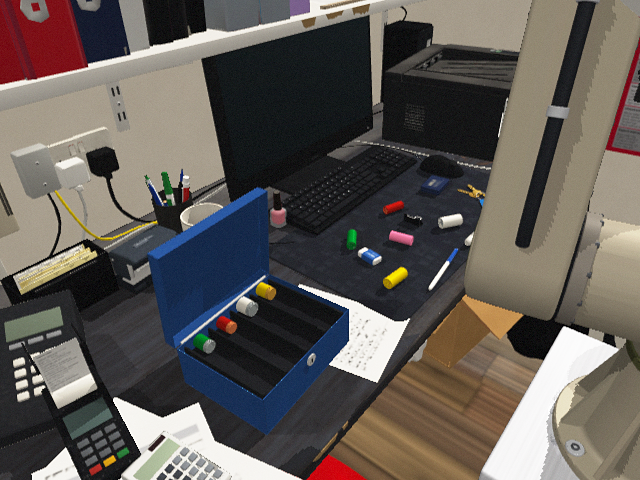

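View pics/side0.png

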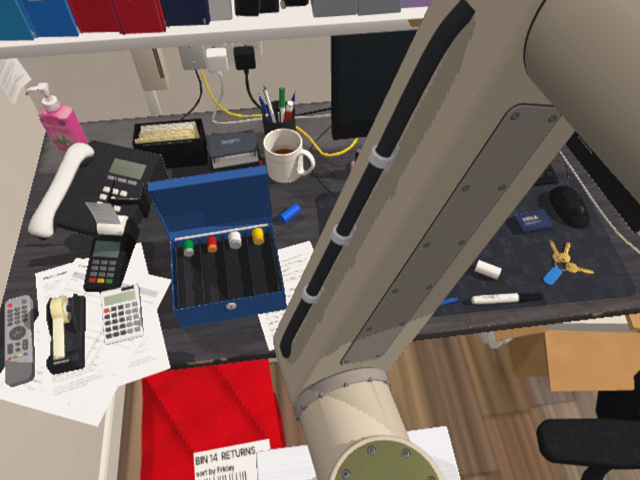

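Scene view: red roll (393,208), green (351,239), yellow (396,277), white (450,221). Candidates to reject: pink (401,238), blue/white eraser (370,256), black clip (412,218), something white at (470,240) (pen cap end). The side view shows a blue roll behind the box at (290,213). Part rolls from box left to right: green, red, white, yellow.

```bash
python3 - <<'E'
from h import *
c=pickle.load(open('scene0.pkl','rb')); P=c['P']
cv2.imwrite('pics/crop1.png',cv2.resize(c['frame'][180:320,320:520],None,fx=4,fy=4,interpolation=cv2.INTER_CUBIC)[:,:,::-1])
hsv=cv2.cvtColor(c['frame'],cv2.COLOR_RGB2HSV)
H,S,V=[hsv[...,i].astype(int) for i in range(3)]
mm={'red':((H<6)|(H>174))&(S>150)&(V>70),'green':(H>50)&(H<75)&(S>120)&(V>60),'yellow':(H>18)&(H<32)&(S>130)&(V>100),'white':(S<45)&(V>150),'pink':(H>155)&(H<174)&(S>60),'blue':(H>100)&(H<120)&(S>120)&(V>60)}
for k,m in mm.items():
    n,l,s,ce=cv2.connectedComponentsWithStats(m.astype(np.uint8))
    for i in range(1,n):
        if s[i,4]<40: continue
        q=P[l==i]; q=q[~np.isnan(q[:,0])]
        if len(q)<30: continue
        md=np.median(q,0)
        if md[2]<-.05 or md[2]>.12 or s[i,4]>2500 or md[0]>.9: continue
        d=q[:,:2]-q[:,:2].mean(0); w,v=np.linalg.eigh(np.cov(d.T)); t=d@v
        print(k,ce[i].round(),s[i,4],'mid',q.mean(0).round(4),'zmax',np.percentile(q[:,2],98).round(4),'len',np.ptp(t[:,1]).round(3),np.ptp(t[:,0]).round(3),'ang',np.degrees(np.arctan2(v[1,1],v[0,1])).round(1))
E
```

```text
red [624. 106.] 606 mid [ 0.2728 -1.0342  0.091 ] zmax 0.2524 len 0.094 0.024 ang 176.4
red [186. 194.] 64 mid [0.8344 0.0387 0.1024] zmax 0.1169 len 0.014 0.011 ang 65.1
red [393. 207.] 164 mid [ 0.5564 -0.2961  0.0154] zmax 0.022 len 0.073 0.045 ang 82.6
red [222. 323.] 137 mid [0.5315 0.2192 0.0677] zmax 0.0723 len 0.038 0.021 ang 137.0
red [ 95. 469.] 92 mid [0.5027 0.4513 0.0238] zmax 0.0258 len 0.013 0.011 ang 81.8
green [166. 183.] 149 mid [0.8791 0.0484 0.1161] zmax 0.1377 len 0.023 0.016 ang 105.0
green [351. 239.] 184 mid [ 0.5543 -0.1347  0.0169] zmax 0.0232 len 0.083 0.02 ang 121.6
green [200. 341.] 150 mid [0.5279 0.264  0.069 ] zmax 0.0733 len 0.037 0.022 ang 136.4
green [122. 452.] 82 mid [0.496  0.4191 0.0239] zmax 0.0261 len 0.014 0.009 ang 83.8
yellow [472. 191.] 74 mid [ 0.4561 -0.4858  0.0052] zmax 0.0079 len 0.064 0.038 ang 117.5
yellow [395. 277.] 311 mid [ 0.4192 -0.0811  0.0177] zmax 0.0251 len 0.075 0.036 ang 91.0
yellow [265. 290.] 226 mid [0.533  0.1285 0.0685] zmax 0.0748 len 0.034 0.034 ang -179.7
yellow [109. 461.] 84 mid [0.4995 0.4351 0.0238] zmax 0.02
[... 1408 characters left out ...]
g 56.0
white [574. 447.] 159 mid [0.0697 0.0692 0.015 ] zmax 0.0171 len 0.027 0.02 ang 108.8
white [ 58. 469.] 859 mid [0.5571 0.4758 0.0013] zmax 0.0031 len 0.072 0.046 ang -151.2
pink [401. 237.] 263 mid [ 0.4797 -0.2018  0.0146] zmax 0.0227 len 0.071 0.057 ang 162.2
blue [435. 182.] 142 mid [ 0.5369 -0.4525  0.0168] zmax 0.0193 len 0.101 0.05 ang 98.5
blue [154. 195.] 93 mid [0.8604 0.0907 0.1139] zmax 0.1378 len 0.025 0.027 ang 101.9
blue [369. 256.] 146 mid [ 0.4965 -0.1135  0.0123] zmax 0.0169 len 0.052 0.032 ang 109.5
blue [452. 255.] 69 mid [ 0.3739 -0.2169  0.0087] zmax 0.0128 len 0.06 0.011 ang 99.5
blue [251. 292.] 66 mid [0.5514 0.1415 0.0639] zmax 0.0702 len 0.033 0.004 ang 94.8
```

View pics/crop1.png

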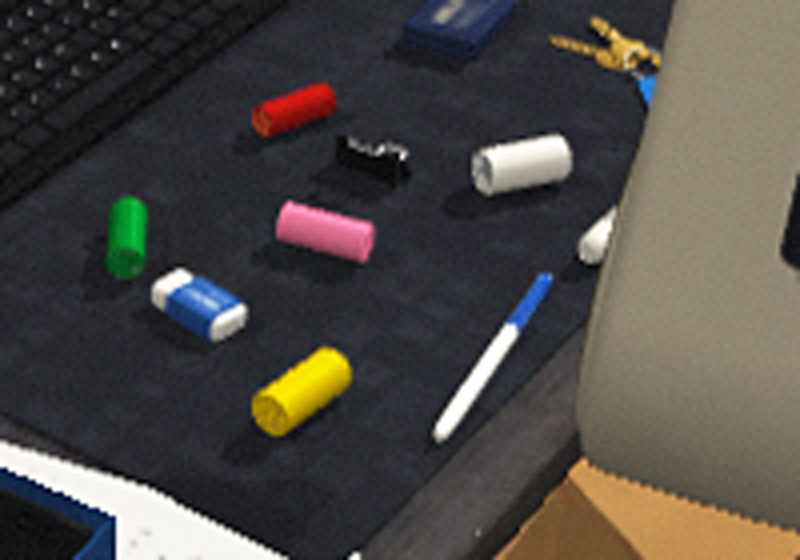

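View pics/wrist0.png

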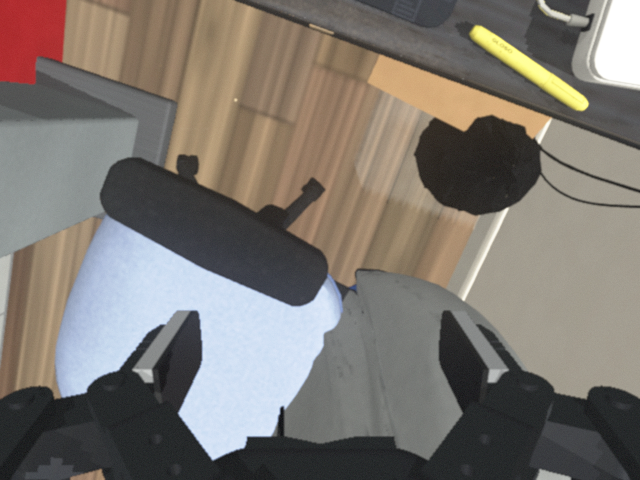

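Choice confirmed in the crop: red (293,110), green (127,237), yellow (302,391) and white (522,165) have the roll shape. The pink roll, eraser and white marker tip (598,235) are not meant. In the wrist view only the edge of the desk is visible. Next I move above the mat.

```bash
python3 -m handwheel '{"deltas": [[1,0.87,-0.51,0,0],[1,0.87,-0.51,0,0],[1,0.87,-0.51,0,0],[1,0.87,-0.51,0,0],[1,0.87,-0.51,0,0],[1,0.87,-0.51,0,0],[1,0.87,-0.51,0,0],[1,0.87,-0.51,0,0],[1,0.87,-0.51,0,0],[1,0,0,0,0.93],[1,0,0,0,0.93],[1,0,0,0,0],[1,0,0,0,0]]}' 40
python3 - <<'E'
from h import *
for n in('wrist','scene','side'):
    c=cam(n,n+'1.png'); pickle.dump(c,open(n+'1.pkl','wb')); print(c['origin'],c['R'][:,2])
E
```

```text
clock: 1.78
tcp_pos: [0.4211, -0.2719, 0.3037]
orientation: [-0.0, 1.0, 0.0, -0.0]
wrist_force: [0.4, 0.0, 0.7]
finger_gap: 0.0857
grip_force: 0.0
[ 0.49603683 -0.27123488  0.37345145] [-2.95287836e-01 -1.36091730e-04 -9.55408329e-01]
[0.0775413  0.5382851  0.57036321] [ 0.52591759 -0.6420172  -0.55787508]
[-0.10695459  0.07899629  0.91013209] [ 0.58846889 -0.07927551 -0.80462399]
```

View pics/wrist1.png

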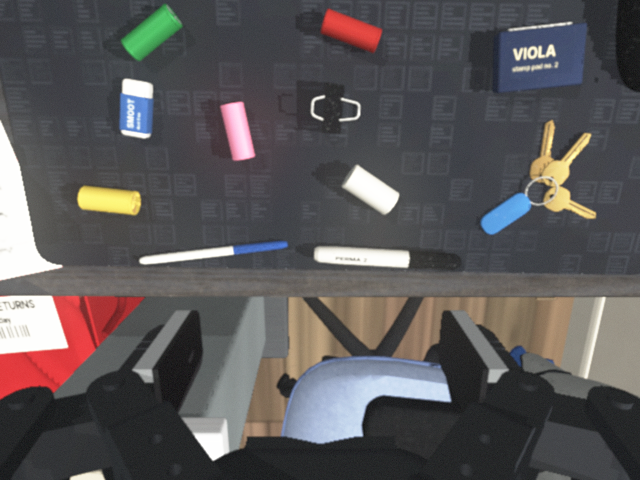

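The wrist view shows green (152,33), red (351,31), yellow (109,201) and white (370,190). The marker (390,257) lies near one end of the white roll, so I'll use a partial opening there.

```bash
cat > rolls.py <<'E'
from h import *
D={'red':19,'green':20,'yellow':22,'white':24}
def mask(fr,k):
    hsv=cv2.cvtColor(fr,cv2.COLOR_RGB2HSV); H,S,V=[hsv[...,i].astype(int) for i in range(3)]
    return {'red':((H<7)|(H>173))&(S>140)&(V>60),'green':(H>48)&(H<78)&(S>100)&(V>40),'yellow':(H>16)&(H<34)&(S>110)&(V>70),'white':(S<50)&(V>110)}[k].astype(np.uint8)
def ray(c,uv,z):
    d=np.c_[(uv[:,0]-c['cx'])/c['f'],(uv[:,1]-c['cy'])/c['f'],np.ones(len(uv))]@c['R'].T
    o=np.array(c['origin']); return o+d*((z-o[2])/d[:,2])[:,None]
def find(c,k,near,zb=.003):
    m=mask(c['frame'],k); n,l,s,ce=cv2.connectedComponentsWithStats(m)
    i=min([i for i in range(1,n) if s[i,4]>100],key=lambda i:np.hypot(*(ce[i]-near)))
    v,u=np.nonzero(l==i); q=ray(c,np.c_[u,v],zb+D[k]/2000)
    (x,y),(w,h),a=cv2.minAreaRect((q[:,:2]*1000).astype(np.float32))
    if w<h: w,h,a=h,w,a+90
    zt=np.nanpercentile(c['P'][l==i][:,2],[50,95])
    return (x,y),(w,h),(a+90)%180-90,zt,ce[i],s[i,4]
def show(c,k,near):
    (x,y),(w,h),a,zt,ce,n=find(c,k,near); print(k,'xy %.1f %.1f size %.1f %.1f ang %.1f'%(x,y,w,h,a),'z50,95',zt.round(4),ce.round(),n)
E
python3 - <<'E'
from rolls import *
c=pickle.load(open('wrist1.pkl','rb')); s=pickle.load(open('scene1.pkl','rb'))
for k,n,m in(('red',(351,31),(393,207)),('green',(152,33),(351,239)),('yellow',(109,201),(395,277)),('white',(370,190),(451,220))):
    show(c,k,n)
    try: show(s,k,m)
    except Exception as e: print(e)
# monitor / tall things
for n in('scene1','side1'):
    P=pickle.load(open(n+'.pkl','rb'))['P'].reshape(-1,3)
    t=P[(P[:,2]>.06)&(P[:,2]<.3)&(P[:,0]>.55)&(P[:,0]<.9)&(abs(P[:,1]+.0)<.5)]
    for y in np.arange(-.4,.4,.05):
        b=t[(t[:,1]>y)&(t[:,1]<y+.05)]
        if len(b)>20: print(n,'y %.2f'%y,'minx',np.percentile(b[:,0],2).round(3),'ztop',np.percentile(b[:,2],98).round(3),len(b))
E
```

```text
red xy 559.2 -295.9 size 47.5 18.6 ang 71.3 z50,95 [0.0198 0.0219] [351.  30.] 1479
red xy 559.7 -298.2 size 65.8 30.7 ang 71.7 z50,95 [0.0166 0.0213] [393. 207.] 172
green xy 557.3 -135.5 size 50.0 20.8 ang -55.8 z50,95 [0.0205 0.0228] [151.  33.] 1684
green xy 558.3 -139.3 size 72.6 19.8 ang -54.5 z50,95 [0.0187 0.0225] [351. 239.] 195
yellow xy 421.5 -81.2 size 56.3 22.7 ang 83.1 z50,95 [0.0221 0.0247] [109. 200.] 1495
yellow xy 421.2 -85.4 size 68.2 27.6 ang 84.6 z50,95 [0.0192 0.0246] [395. 277.] 319
white xy 430.4 -316.9 size 51.1 24.6 ang 56.4 z50,95 [0.0243 0.0267] [371. 190.] 1529
white xy 430.8 -319.8 size 66.9 40.3 ang 57.7 z50,95 [0.0196 0.0262] [450. 220.] 265
scene1 y -0.40 minx 0.808 ztop 0.296 1326
scene1 y -0.35 minx 0.807 ztop 0.296 1422
scene1 y -0.30 minx 0.806 ztop 0.296 1553
scene1 y -0.25 minx 0.805 ztop 0.296 1698
scene1 y -0.20 minx 0.805 ztop 0.296 1851
scene1 y -0.15 minx 0.728 ztop 0.296 2108
scene1 y -0.10 minx 0.803 ztop 0.296 2694
scene1 y -0.00 minx 0.768 ztop 0.137 776
scene1 y 0.05 minx 0.552 ztop 0.212 2077
scene1 y 0.10 minx 0.552 ztop 0.228 2468
scene1 y 0.15 minx 0.551 ztop 0.227 2870
scene1 y 0.20 minx 0.552 ztop 0.227 3276
scene1 y 0.25 minx 0.551 ztop 0.208 3135
scene1 y 0.30 minx 0.726 ztop 0.091 1591
scene1 y 0.35 minx 0.593 ztop 0.124 2982
side1 y -0.15 minx 0.721 ztop 0.075 26
side1 y 0.35 minx 0.591 ztop 0.121 859
```

View pics/side1.png

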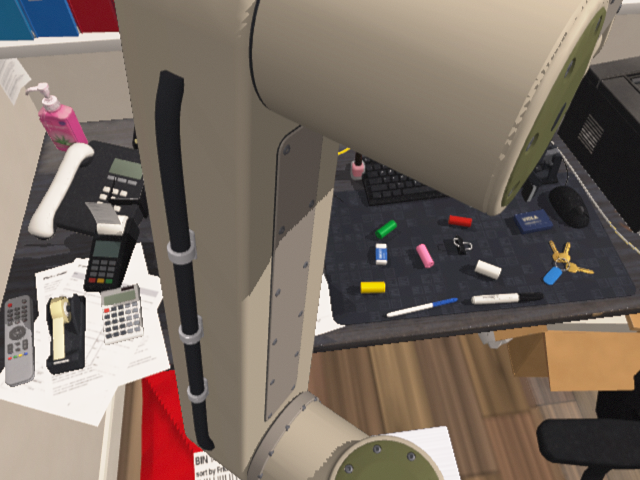

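```bash
python3 -m handwheel '{"deltas": [[0.41,0.86,0.15,0,0],[0.41,0.86,0.15,0,0],[0.41,0.86,0.15,0,0],[0.41,0.86,0.15,0,0],[0.41,0,0,0.9,0.935],[0.41,0,0,0.9,0.935],[0.41,0,0,0.9,0],[0.41,0,0,0.9,0],[0.41,0,0,0.9,0],[0.41,0,0,0,0],[0.41,0,0,0,0],[0.41,0,0,0,0]]}' 40
python3 - <<'E'
from rolls import *
c=cam('wrist','wrist2.png'); print(c['origin']); 
try: show(c,'red',(320,300))
except Exception as e: print(e)
E
```

```text
clock: 3.42
tcp_pos: [0.5598, -0.2969, 0.1261]
orientation: [0.001, 0.987, -0.163, 0.002]
wrist_force: [0.4, -0.2, 0.4]
finger_gap: 0.0604
grip_force: 0.0
[ 0.6305668  -0.32033874  0.19603104]
red xy 559.2 -295.8 size 48.0 19.4 ang 70.4 z50,95 [0.0186 0.0213] [317. 275.] 2262
```

View pics/wrist2.png

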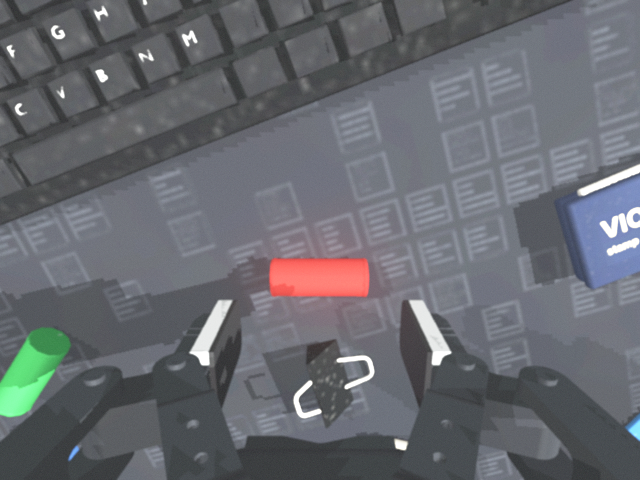

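The red roll (317,275) is centred between the open pads and lined up with them. I descend and grip.

```bash
python3 -m handwheel '{"deltas": [[0.41,0,0,0.6,0],[0.41,0,0,0.4,0],[0.41,0,0,0.22,0],[0.41,0,0,0,0],[0.41,0,0,0,0],[-0.3,0,0,0,0],[-0.3,0,0,0,0],[-0.3,0,0,0,0],[-0.3,0,0,0,0],[-0.3,0,0,0,0]]}' 40
python3 -m handwheel '{"deltas": [[-0.3,0,0,-0.5,0],[-0.3,0,0,-0.5,0],[-0.3,0,0,-0.5,0],[-0.3,0,0,0,0],[-0.3,0,0,0,0]]}'
python3 - <<'E'
from rolls import *
c=cam('wrist','wrist3.png')
s=cam('scene'); pickle.dump(s,open('scene3.pkl','wb'))
m=mask(s['frame'],'red'); n,l,st,ce=cv2.connectedComponentsWithStats(m)
for i in range(1,n):
    if st[i,4]>50: q=s['P'][l==i]; print(ce[i].round(),st[i,4],np.nanmedian(q,0).round(3),np.nanpercentile(q[:,2],[5,95]).round(3))
E
```

```text
clock: 4.72
tcp_pos: [0.5593, -0.2966, 0.0761]
orientation: [0.0, 0.987, -0.163, 0.001]
wrist_force: [-1.0, -0.6, 5.8]
finger_gap: 0.045
grip_force: 41.4
clock: 5.35
tcp_pos: [0.5583, -0.2958, 0.134]
orientation: [-0.0, 0.987, -0.163, -0.001]
wrist_force: [-1.0, 0.7, -1.2]
finger_gap: 0.0455
grip_force: 41.3
[38. 42.] 5517 [0.705 0.28  0.445] [0.414 0.484]
[35.  6.] 55 [0.705 0.269 0.483] [0.48  0.486]
[635.  46.] 416 [ 0.295 -1.037  0.25 ] [0.196 0.308]
[398. 183.] 135 [ 0.551 -0.299  0.074] [0.063 0.079]
[186. 194.] 67 [0.834 0.039 0.102] [0.089 0.115]
[222. 323.] 141 [0.532 0.221 0.069] [0.06  0.072]
[334. 471.] 841 [ 0.374  0.161 -0.221] [-0.237 -0.215]
[ 95. 469.] 90 [0.502 0.452 0.024] [0.021 0.026]
```

View pics/wrist3.png

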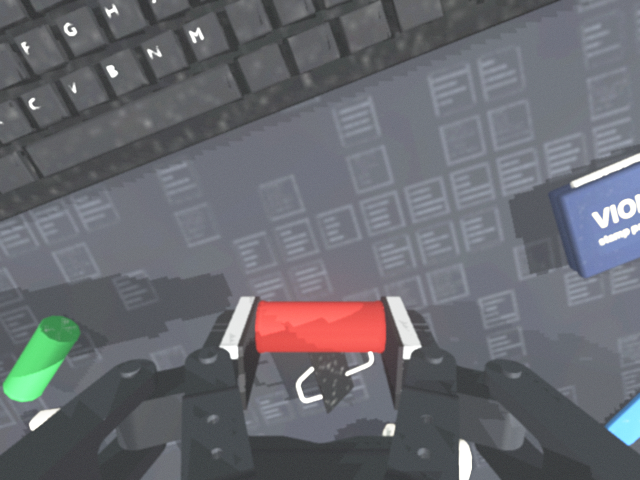

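The red roll is held squarely at (320,328), with a 45.5 mm gap. I raise it, turn the tool to yaw 90° and carry it over the box to measure the box.

```bash
python3 -m handwheel '{"deltas": [[-0.3,0,0,-1,-0.988],[-0.3,0,0,-1,-0.988],[-0.3,0,0,-1,-0.988],[-0.3,0,0,-1,-0.988],[-0.3,0,0,-1,-0.988],[-0.3,0,0,0,-0.988],[-0.3,0,0,0,-0.988],[-0.3,0,0,0,-0.988],[-0.3,0,0,0,-0.988],[-0.3,0,0,0,-0.988],[-0.3,0,0,0,-0.988],[-0.3,0,0,0,0]]}'
python3 -m handwheel '{"deltas": [[-0.3,0.925,-0.19,0,0],[-0.3,0.925,-0.19,0,0],[-0.3,0.925,-0.19,0,0],[-0.3,0.925,-0.19,0,0],[-0.3,0.925,-0.19,0,0],[-0.3,0.925,-0.19,0,0],[-0.3,0.925,-0.19,0,0],[-0.3,0.925,-0.19,0,0],[-0.3,0.925,-0.19,0,0],[-0.3,0.925,-0.19,0,0],[-0.3,0.925,-0.19,0,0],[-0.3,0.925,-0.19,0,0],[-0.3,0.925,-0.19,0,0],[-0.3,0,0,0,0],[-0.3,0,0,0,0]]}'
python3 - <<'E'
from rolls import *
c=cam('wrist','wrist4.png'); pickle.dump(c,open('wrist4.pkl','wb')); print(c['origin'])
E
```

```text
clock: 6.95
tcp_pos: [0.5586, -0.296, 0.334]
orientation: [-0.001, 0.709, 0.706, -0.0]
wrist_force: [-0.0, 0.5, -0.7]
finger_gap: 0.0449
grip_force: 41.4
clock: 8.82
tcp_pos: [0.4609, 0.1849, 0.3348]
orientation: [0.0, 0.708, 0.706, -0.0]
wrist_force: [0.2, -0.1, -1.0]
finger_gap: 0.0447
grip_force: 41.4
[0.46117017 0.26057407 0.40442078]
```

View pics/wrist4.png

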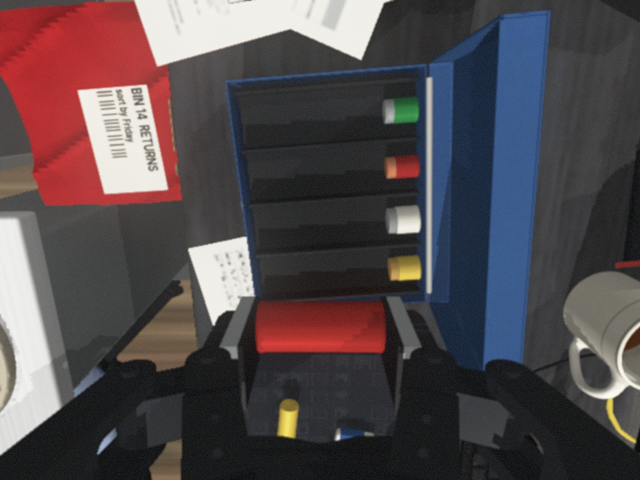

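The box fills the view. Part rolls, green to yellow, are at (405,110), (405,167), (404,220) and (405,268). Rim corners are at (229,80) and (425,66) on the +y side.

```bash
python3 - <<'E'
from rolls import *
c=pickle.load(open('wrist4.pkl','rb')); s=pickle.load(open('scene3.pkl','rb'))
res={}
for nm,cc,near in(('w',c,{'green':(405,110),'red':(405,167),'white':(404,220),'yellow':(408,268)}),('s',s,{'green':(200,341),'red':(222,323),'white':(246,307),'yellow':(265,290)})):
  for k,n in near.items():
    try:
        (x,y),(w,h),a,zt,ce,N=find(cc,k,n,.053); print(nm,k,'%.1f %.1f  %.1f %.1f %.1f'%(x,y,w,h,a),zt.round(4),ce.round(),N)
    except Exception as e: print(nm,k,e)
# rim: blue pixels with z ~ .07
for nm,cc in(('w',c),('s',s)):
    hsv=cv2.cvtColor(cc['frame'],cv2.COLOR_RGB2HSV); m=(hsv[...,0]>95)&(hsv[...,0]<125)&(hsv[...,1]>90)
    P=cc['P'][m]; P=P[(abs(P[:,2]-.069)<.004)&(P[:,0]<.56)&(P[:,1]>.05)]
    print(nm,len(P),np.percentile(P,[1,50,99],0).round(4).tolist())
    print(nm,cv2.minAreaRect((P[:,:2]*1000).astype(np.float32)))
    f=P[P[:,0]<np.percentile(P[:,0],1)+.012]; print('front edge fit',np.polyfit(f[:,1],f[:,0],1),len(f))
for p in((229,80),(425,66)): print(ray(c,np.array([p],float),.07).round(4))
L=s['P'].reshape(-1,3); L=L[(L[:,2]>.2)&(L[:,2]<.24)&(L[:,0]>.5)&(L[:,0]<.7)&(L[:,1]>.02)&(L[:,1]<.36)]
print('lid',np.percentile(L,[1,50,99],0).round(4).tolist(),np.polyfit(L[:,1],L[:,0],1))
E
```

```text
w green 529.3 262.9  20.0 19.3 -86.2 [0.0707 0.0729] [406. 110.] 615
w red 532.9 217.9  20.1 18.7 3.6 [0.0696 0.0717] [407. 166.] 518
w white 532.8 172.4  26.8 23.8 3.9 [0.0745 0.0768] [405. 221.] 761
w yellow 535.2 127.7  28.7 24.0 3.9 [0.0719 0.0747] [404. 268.] 773
s green 531.5 260.6  26.4 23.3 7.5 [0.0701 0.0727] [200. 341.] 161
s red 534.5 217.5  32.2 20.9 -59.1 [0.0687 0.0717] [222. 323.] 141
s white 534.3 188.1  183.1 50.2 -85.7 [0.0713 0.0759] [234. 308.] 587
s yellow 535.5 124.8  42.0 29.9 7.0 [0.069  0.0743] [265. 291.] 260
w 3584 [[0.3892, 0.0979, 0.0653], [0.5519, 0.2513, 0.0704], [0.5599, 0.2964, 0.0725]]
w ((477.3634033203125, 194.5540771484375), (172.56130981445312, 201.4139404296875), 2.140261173248291)
front edge fit [-0.06105299  0.40703376] 529
s 1421 [[0.388, 0.0858, 0.0651], [0.5285, 0.2289, 0.0689], [0.5598, 0.294, 0.0726]]
s ((479.47314453125, 189.88888549804688), (173.1551055908203, 202.6326446533203), 3.9268012046813965)
front edge fit [-0.05519785  0.40483883] 294
[[0.3908 0.2853 0.07  ]]
[[0.5406 0.2945 0.07  ]]
lid [[0.5326, 0.0936, 0.2003], [0.5505, 0.2105, 0.2263], [0.5649, 0.296, 0.2286]] [-0.0734012   0.56483273]
```

```bash
python3 -m handwheel '{"deltas": [[-0.3,0.70,-0.09,0,0],[-0.3,0,0,0.7,-0.35],[-0.3,0,0,1,0],[-0.3,0,0,1,0],[-0.3,0,0,1,0],[-0.3,0,0,0.8,0],[-0.3,0,0,0,0],[-0.3,0,0,0,0]]}'
python3 -m handwheel '{"deltas": [[-0.3,0,0,0.3,0],[-0.3,0,0,0.2,0],[-0.3,0,0,0.15,0],[-0.3,0,0,0,0],[-0.3,0,0,0,0]]}'
python3 - <<'E'
from rolls import *
c=cam('wrist','wrist5.png')
E
```

```text
clock: 9.88
tcp_pos: [0.4584, 0.2126, 0.1562]
orientation: [0.0, 0.687, 0.727, 0.0]
wrist_force: [0.7, 0.4, -0.3]
finger_gap: 0.0451
grip_force: 41.4
clock: 10.5
tcp_pos: [0.4575, 0.2132, 0.1291]
orientation: [0.0, 0.686, 0.728, -0.0]
wrist_force: [0.0, 0.1, -0.7]
finger_gap: 0.045
grip_force: 41.5
```

View pics/wrist5.png

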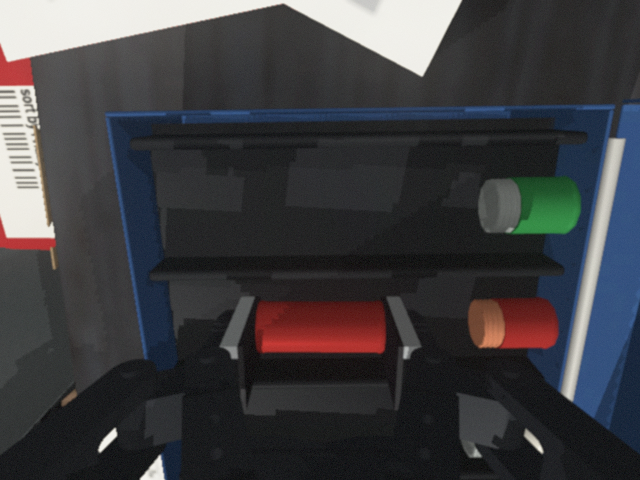

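Red sits over its bay at (320,327), in line with its part roll at (512,322) and clear of the partitions. I lower, release, lift and go on to white.

```bash
python3 -m handwheel '{"deltas": [[-0.3,0,0,0.06,0],[-0.3,0,0,0,0],[0.3,0,0,0,0],[0.3,0,0,0,0],[0.3,0,0,0,0],[0.3,0,0,-0.4,0],[0.3,0,0,-0.8,0],[0.3,0,0,-1,0],[0.3,0,0,-1,0],[0.3,0,0,-1,0],[0.3,0,0,-1,0],[0.3,0,0,0,0]]}'
python3 -m handwheel '{"deltas": [[0.37,-0.942,-0.106,0,0],[0.37,-0.942,-0.106,0,0],[0.37,-0.942,-0.106,0,0],[0.37,-0.942,-0.106,0,0],[0.37,-0.942,-0.106,0,0],[0.37,-0.942,-0.106,0,0],[0.37,-0.942,-0.106,0,0],[0.37,-0.942,-0.106,0,0],[0.37,-0.942,-0.106,0,0],[0.37,-0.942,-0.106,0,0],[0.37,-0.942,-0.106,0,0],[0.37,-0.942,-0.106,0,0],[0.37,-0.942,-0.106,0,0],[0.37,-0.942,-0.106,0,0],[0.37,0,0,0,0]]}'
python3 -m handwheel '{"deltas": [[0.37,0,0,0,-0.88],[0.37,0,0,0.8,-0.88],[0.37,0,0,1,-0.88],[0.37,0,0,1,-0.88],[0.37,0,0,1,-0.88],[0.37,0,0,0.9,-0.88],[0.37,0,0,0,0],[0.37,0,0,0,0],[0.37,0,0,0,0]]}'
python3 - <<'E'
from rolls import *
c=cam('wrist','wrist6.png'); show(c,'white',(320,290)); x=status.get_state(); print(x['tcp_pos'],x['joint_pos'][5])
s=cam('scene'); pickle.dump(s,open('scene6.pkl','wb'))
m=mask(s['frame'],'red'); n,l,st,ce=cv2.connectedComponentsWithStats(m)
for i in range(1,n):
    q=s['P'][l==i]; md=np.nanmedian(q,0)
    if st[i,4]>50 and .4<md[0]<.56: print(ce[i].round(),st[i,4],md.round(3),np.nanpercentile(q[:,2],[5,95]).round(3))
E
```

```text
clock: 12.05
tcp_pos: [0.4588, 0.2135, 0.3381]
orientation: [0.002, 0.686, 0.728, 0.003]
wrist_force: [0.3, 0.4, -0.4]
finger_gap: 0.0555
grip_force: 0.0
clock: 13.92
tcp_pos: [0.4287, -0.3191, 0.3328]
orientation: [-0.001, 0.687, 0.726, -0.0]
wrist_force: [-0.4, 0.6, 0.1]
finger_gap: 0.0584
grip_force: 0.0
clock: 15.05
tcp_pos: [0.4301, -0.3177, 0.1485]
orientation: [0.001, 0.291, 0.957, -0.001]
wrist_force: [0.3, 0.5, -0.1]
finger_gap: 0.0586
grip_force: 0.0
white xy 493.5 -328.9 size 20.0 20.0 ang -0.7 z50,95 [0.0025 0.0035] [367. 358.] 686
[ 0.43007576 -0.31765282  0.14842054] -0.1950971784452272
[222. 323.] 137 [0.531 0.221 0.069] [0.06  0.072]
[263. 345.] 452 [0.452 0.215 0.069] [0.056 0.072]
[ 95. 469.] 89 [0.502 0.452 0.024] [0.021 0.026]
```

View pics/wrist6.png

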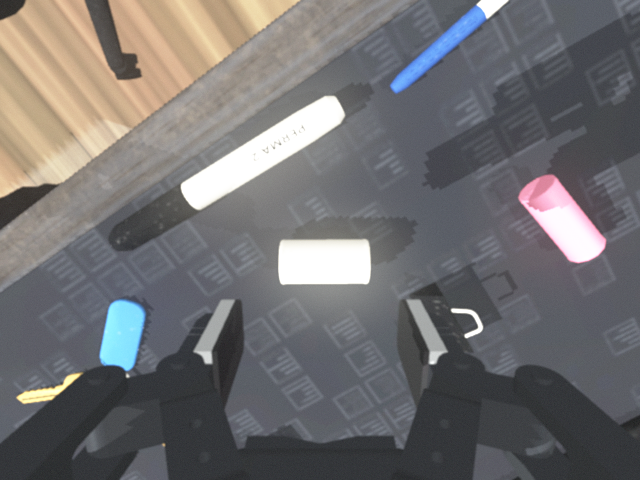

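Red lies flat in its bay: centre x 0.452, top 0.072. The white roll (324,262) is aligned between the pads; the marker (265,155) and clip (440,310) stay outside them. I grip, lift and carry it.

```bash
python3 - <<'E'
from rolls import *
c=cam('wrist'); show(c,'white',(324,262))
E
python3 -m handwheel '{"deltas": [[0.37,0,0,0.7,0],[0.37,0,0,0.5,0],[0.37,0,0,0.4,0],[0.37,0,0,0.2,0],[0.37,0,0,0,0],[0.37,0,0,0,0],[-0.3,0,0,0,0],[-0.3,0,0,0,0],[-0.3,0,0,0,0],[-0.3,0,0,0,0],[-0.3,0,0,0,0]]}' 40
python3 -m handwheel '{"deltas": [[-0.3,0,0,-0.5,0],[-0.3,0,0,-0.8,0.88],[-0.3,0,0,-1,0.88],[-0.3,0,0,-1,0.88],[-0.3,0,0,-1,0.88],[-0.3,0,0,-1,0.88],[-0.3,0,0,-1,0.88],[-0.3,0,0,0,0]]}'
```

```text
white xy 493.7 -329.0 size 19.7 19.3 ang -0.2 z50,95 [0.0025 0.0035] [367. 359.] 711
clock: 16.58
tcp_pos: [0.4298, -0.3175, 0.0756]
orientation: [0.001, 0.291, 0.957, -0.0]
wrist_force: [-0.7, 0.5, 6.1]
finger_gap: 0.0454
grip_force: 41.1
clock: 17.58
tcp_pos: [0.4301, -0.3178, 0.3299]
orientation: [0.003, 0.686, 0.728, -0.0]
wrist_force: [0.9, -0.3, -1.6]
finger_gap: 0.0449
grip_force: 41.7
```

```bash
python3 -m handwheel '{"deltas": [[-0.3,0.929,0.114,0,0],[-0.3,0.929,0.114,0,0],[-0.3,0.929,0.114,0,0],[-0.3,0.929,0.114,0,0],[-0.3,0.929,0.114,0,0],[-0.3,0.929,0.114,0,0],[-0.3,0.929,0.114,0,0],[-0.3,0.929,0.114,0,0],[-0.3,0.929,0.114,0,0],[-0.3,0.929,0.114,0,0],[-0.3,0.929,0.114,0,0],[-0.3,0.929,0.114,0,0],[-0.3,0.929,0.114,0,0],[-0.3,0,0,0,0],[-0.3,0,0,1,0],[-0.3,0,0,1,0],[-0.3,0,0,1,0],[-0.3,0,0,1,0],[-0.3,0,0,0.4,0],[-0.3,0,0,0,0]]}'
python3 - <<'E'
from rolls import *
c=cam('wrist','wrist7.png')
E
```

```text
clock: 20.08
tcp_pos: [0.4582, 0.1675, 0.1486]
orientation: [-0.001, 0.686, 0.727, -0.002]
wrist_force: [-0.4, -0.3, -0.8]
finger_gap: 0.0451
grip_force: 41.5
```

View pics/wrist7.png

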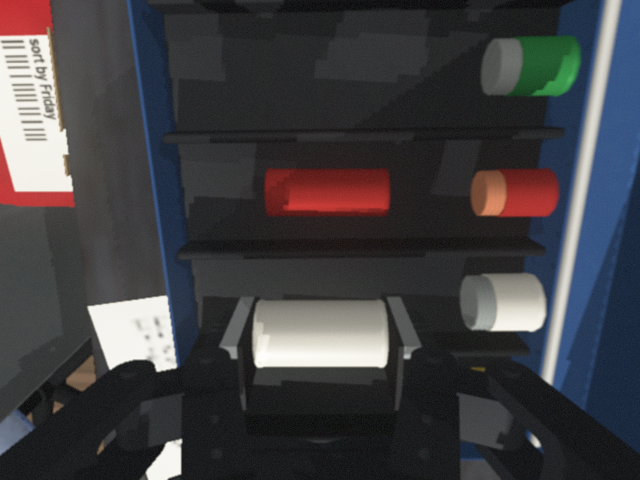

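Red lies lengthwise at (327,192). White (320,333) is lined up over the bay with the white part roll (505,302). I lower, release and go to green.

```bash
python3 -m handwheel '{"deltas": [[-0.3,0,0,0.3,0],[-0.3,0,0,0.18,0],[-0.3,0,0,0.07,0],[-0.3,0,0,0,0],[-0.3,0,0,0,0],[0.3,0,0,0,0],[0.3,0,0,0,0],[0.3,0,0,0,0],[0.3,0,0,-0.4,0],[0.3,0,0,-0.8,0],[0.3,0,0,-1,0],[0.3,0,0,-1,0],[0.3,0,0,-1,0],[0.3,0,0,-1,0],[0.3,0,0,0,0]]}'
python3 -m handwheel '{"deltas": [[0.41,-0.858,0.219,0,0],[0.41,-0.858,0.219,0,0],[0.41,-0.858,0.219,0,0],[0.41,-0.858,0.219,0,0],[0.41,-0.858,0.219,0,0],[0.41,-0.858,0.219,0,0],[0.41,-0.858,0.219,0,0],[0.41,-0.858,0.219,0,0],[0.41,-0.858,0.219,0,0],[0.41,0,0,0.7,0.988],[0.41,0,0,0.8,0.988],[0.41,0,0,0.8,0.988],[0.41,0,0,0.8,0.988],[0.41,0,0,0.8,0.988],[0.41,0,0,0.8,0.988],[0.41,0,0,0,0],[0.41,0,0,0,0],[0.41,0,0,0,0]]}'
python3 - <<'E'
from rolls import *
c=cam('wrist','wrist8.png'); show(c,'green',(320,270)); x=status.get_state(); print(x['tcp_pos'],x['joint_pos'][5])
s=cam('scene')
m=mask(s['frame'],'white'); n,l,st,ce=cv2.connectedComponentsWithStats(m)
for i in range(1,n):
    q=s['P'][l==i]; md=np.nanmedian(q,0)
    if st[i,4]>100 and .4<md[0]<.56 and .1<md[1]<.3: print(ce[i].round(),st[i,4],md.round(3),np.nanpercentile(q[:,2],[5,95]).round(3))
E
```

```text
clock: 22.0
tcp_pos: [0.4614, 0.169, 0.3401]
orientation: [0.002, 0.686, 0.728, 0.003]
wrist_force: [0.8, -0.2, 0.2]
finger_gap: 0.0555
grip_force: 0.0
clock: 24.25
tcp_pos: [0.5578, -0.1353, 0.1502]
orientation: [0.001, 0.956, 0.294, 0.001]
wrist_force: [1.1, -0.8, -0.3]
finger_gap: 0.0602
grip_force: 0.0
green xy 557.7 -136.2 size 48.1 20.7 ang -55.9 z50,95 [0.0208 0.0228] [322. 260.] 3173
[ 0.55772966 -0.13532837  0.15019316] 2.167502731259484
[233. 308.] 599 [0.544 0.178 0.071] [0.061 0.076]
[283. 325.] 545 [0.456 0.171 0.072] [0.058 0.076]
[209. 346.] 103 [0.512 0.261 0.067] [0.056 0.072]<stdin>:6: RuntimeWarning: All-NaN slice encountered
```

View pics/wrist8.png

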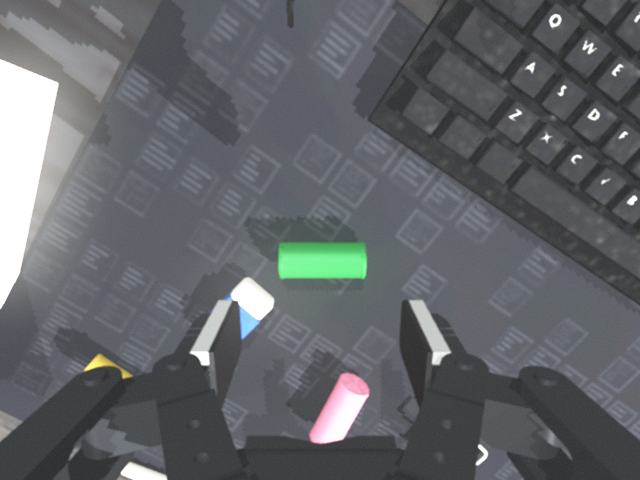

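White is flat in its bay, top 0.076. Green (322,260) is aligned, but the eraser corner (252,280) is close to the left finger. I narrow the opening to 53 mm and grip 4 mm off-centre, away from it.

```bash
python3 -m handwheel '{"deltas": [[0.25,0.1,0.02,0,0],[0.25,0,0,0.3,0],[0.25,0,0,0.5,0],[0.25,0,0,0.4,0],[0.25,0,0,0.4,0],[0.25,0,0,0.24,0],[0.25,0,0,0,0],[0.25,0,0,0,0],[-0.3,0,0,0,0],[-0.3,0,0,0,0],[-0.3,0,0,0,0],[-0.3,0,0,0,0],[-0.3,0,0,0,0]]}' 40
python3 -m handwheel '{"deltas": [[-0.3,0,0,-0.5,0],[-0.3,0,0,-1,-0.988],[-0.3,0,0,-1,-0.988],[-0.3,0,0,-1,-0.988],[-0.3,0,0,-1,-0.988],[-0.3,0,0,-1,-0.988],[-0.3,0,0,-1,-0.988],[-0.3,0,0,0,0],[-0.3,0,0,0,0]]}'
python3 - <<'E'
from rolls import *
c=cam('wrist'); 
m=mask(c['frame'],'green'); n,l,st,ce=cv2.connectedComponentsWithStats(m); i=1+st[1:,4].argmax(); print(st[i],ce[i])
E
```

```text
clock: 25.98
tcp_pos: [0.5613, -0.1337, 0.076]
orientation: [0.001, 0.956, 0.293, 0.001]
wrist_force: [-0.0, 0.1, 5.5]
finger_gap: 0.0449
grip_force: 41.4
clock: 27.1
tcp_pos: [0.5603, -0.1332, 0.334]
orientation: [-0.001, 0.686, 0.727, -0.0]
wrist_force: [0.3, 0.2, -1.8]
finger_gap: 0.0451
grip_force: 41.4
[ 254  311  132   57 6995] [320.07090779 338.67562545]
```

```bash
python3 -m handwheel '{"deltas": [[-0.3,0.911,-0.187,0,0],[-0.3,0.911,-0.187,0,0],[-0.3,0.911,-0.187,0,0],[-0.3,0.911,-0.187,0,0],[-0.3,0.911,-0.187,0,0],[-0.3,0.911,-0.187,0,0],[-0.3,0.911,-0.187,0,0],[-0.3,0.911,-0.187,0,0],[-0.3,0.911,-0.187,0,0],[-0.3,0.911,-0.187,0,0],[-0.3,0.911,-0.187,0,0],[-0.3,0,0,0,0],[-0.3,0,0,1,0],[-0.3,0,0,1,0],[-0.3,0,0,1,0],[-0.3,0,0,1,0],[-0.3,0,0,0.5,0],[-0.3,0,0,0,0]]}'
python3 - <<'E'
from rolls import *
c=cam('wrist','wrist9.png')
E
```

```text
clock: 29.4
tcp_pos: [0.4532, 0.2603, 0.1524]
orientation: [-0.001, 0.686, 0.727, -0.003]
wrist_force: [-0.2, 0.9, 1.1]
finger_gap: 0.0449
grip_force: 41.3
```

View pics/wrist9.png

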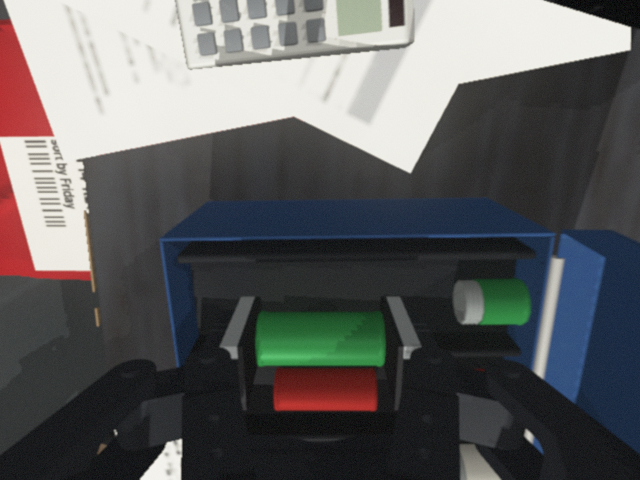

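Green (320,338) is over the empty bay with the green part roll (492,302). I lower, release and go to yellow.

```bash
python3 -m handwheel '{"deltas": [[-0.3,0,0,0.3,0],[-0.3,0,0,0.25,0],[-0.3,0,0,0.08,0],[-0.3,0,0,0,0],[-0.3,0,0,0,0],[0.3,0,0,0,0],[0.3,0,0,0,0],[0.3,0,0,0,0],[0.3,0,0,-0.4,0],[0.3,0,0,-0.8,0],[0.3,0,0,-1,0],[0.3,0,0,-1,0],[0.3,0,0,-1,0],[0.3,0,0,-1,0],[0.3,0,0,0,0]]}'
python3 -m handwheel '{"deltas": [[0.41,-0.945,-0.149,0,0],[0.41,-0.945,-0.149,0,0],[0.41,-0.945,-0.149,0,0],[0.41,-0.945,-0.149,0,0],[0.41,-0.945,-0.149,0,0],[0.41,-0.945,-0.149,0,0],[0.41,-0.945,-0.149,0,0],[0.41,-0.945,-0.149,0,0],[0.41,-0.945,-0.149,0,0],[0.41,0,0,0,-0.889],[0.41,0,0,0,-0.889],[0.41,0,0,0.5,-0.889],[0.41,0,0,0.7,-0.889],[0.41,0,0,0.7,-0.889],[0.41,0,0,0.7,-0.889],[0.41,0,0,0.7,-0.889],[0.41,0,0,0.7,-0.889],[0.41,0,0,0.7,-0.889],[0.41,0,0,0,0]]}'
python3 - <<'E'
from rolls import *
c=cam('wrist','wrist10.png'); show(c,'yellow',(320,260)); x=status.get_state(); print(x['tcp_pos'],x['joint_pos'][5],x['orientation'])
s=cam('scene')
for k in('green','red','white'):
  m=mask(s['frame'],k); n,l,st,ce=cv2.connectedComponentsWithStats(m)
  for i in range(1,n):
    q=s['P'][l==i]; md=np.nanmedian(q,0) if (~np.isnan(q)).any() else np.zeros(3)
    if st[i,4]>100 and .4<md[0]<.56 and .1<md[1]<.3: print(k,ce[i].round(),st[i,4],md.round(3),np.nanpercentile(q[:,2],[5,95]).round(3))
E
```

```text
clock: 31.32
tcp_pos: [0.4562, 0.2624, 0.3415]
orientation: [0.002, 0.686, 0.728, 0.003]
wrist_force: [-0.3, -0.5, -0.6]
finger_gap: 0.0555
grip_force: 0.0
clock: 33.7
tcp_pos: [0.4192, -0.08, 0.1476]
orientation: [-0.003, 0.059, 0.998, 0.001]
wrist_force: [0.1, 0.5, 0.0]
finger_gap: 0.0601
grip_force: 0.0
yellow xy 421.8 -82.6 size 48.8 23.4 ang 84.0 z50,95 [0.0224 0.0246] [315. 268.] 3686
[ 0.42024235 -0.08044343  0.14898523] -0.25875983916908746 [-1.52154338e-03  5.91648258e-02  9.98246967e-01  4.49111566e-04]
green [200. 341.] 162 [0.528 0.265 0.07 ] [0.06  0.073]
green [240. 364.] 511 [0.453 0.26  0.07 ] [0.054 0.073]
red [222. 323.] 143 [0.532 0.221 0.068] [0.059 0.072]
red [263. 345.] 452 [0.453 0.215 0.068] [0.057 0.072]
white [234. 308.] 610 [0.544 0.178 0.071] [0.061 0.076]
white [283. 325.] 518 [0.454 0.172 0.072] [0.061 0.076]
white [209. 346.] 106 [0.512 0.261 0.067] [0.057 0.072]
```

```bash
python3 -m handwheel '{"deltas": [[0.41,-0.02,-0.05,0.2,0],[0.41,0,0,0.5,0],[0.41,0,0,0.5,0],[0.41,0,0,0.4,0],[0.41,0,0,0.2,0],[0.41,0,0,0,0],[0.41,0,0,0,0],[-0.3,0,0,0,0],[-0.3,0,0,0,0],[-0.3,0,0,0,0],[-0.3,0,0,0,0],[-0.3,0,0,0,0]]}' 40
python3 -m handwheel '{"deltas": [[-0.3,0,0,-0.5,0],[-0.3,0,0,-1,0.889],[-0.3,0,0,-1,0.889],[-0.3,0,0,-1,0.889],[-0.3,0,0,-1,0.889],[-0.3,0,0,-1,0.889],[-0.3,0,0,-1,0.889],[-0.3,0,0,0,0.889],[-0.3,0,0,0,0.889],[-0.3,0,0,0,0.889],[-0.3,0,0,0,0],[-0.3,0,0,0,0]]}'
python3 - <<'E'
from rolls import *
c=cam('wrist'); 
m=mask(c['frame'],'yellow'); n,l,st,ce=cv2.connectedComponentsWithStats(m); i=1+st[1:,4].argmax(); print(st[i],ce[i])
E
```

```text
clock: 35.3
tcp_pos: [0.4226, -0.0832, 0.0787]
orientation: [0.001, 0.058, 0.998, -0.0]
wrist_force: [-0.6, 0.3, 6.0]
finger_gap: 0.0453
grip_force: 40.6
clock: 36.8
tcp_pos: [0.4218, -0.0829, 0.3378]
orientation: [-0.0, 0.685, 0.728, -0.0]
wrist_force: [0.2, -0.1, -0.8]
finger_gap: 0.0451
grip_force: 41.9
[ 254  294  133   61 7771] [320.40277957 323.84622314]
```

```bash
python3 -m handwheel '{"deltas": [[-0.3,0.846,0.222,0,0],[-0.3,0.846,0.222,0,0],[-0.3,0.846,0.222,0,0],[-0.3,0.846,0.222,0,0],[-0.3,0.846,0.222,0,0],[-0.3,0.846,0.222,0,0],[-0.3,0,0,0,0],[-0.3,0,0,1,0],[-0.3,0,0,1,0],[-0.3,0,0,1,0],[-0.3,0,0,1,0],[-0.3,0,0,0.65,0],[-0.3,0,0,0,0],[-0.3,0,0,0,0]]}'
python3 - <<'E'
from rolls import *
c=cam('wrist','wrist11.png')
for k in('yellow','white'):
  m=mask(c['frame'],k); n,l,st,ce=cv2.connectedComponentsWithStats(m)
  for i in range(1,n):
    if st[i,4]>500: print(k,st[i],ce[i].round())
for n in('scene0','side0'):
    P=pickle.load(open(n+'.pkl','rb'))['P'].reshape(-1,3)
    for y in np.arange(-.1,.4,.1):
        t=P[(P[:,1]>y)&(P[:,1]<y+.1)&(P[:,2]>.3)&(P[:,0]>.45)]
        if len(t)>20: print(n,'y%.1f'%y,'minx',np.percentile(t[:,0],1).round(3),'z of front',np.percentile(t[t[:,0]<np.percentile(t[:,0],5)][:,2],[2,50,98]).round(3),'zmin',np.percentile(t[:,2],1).round(3))
P=pickle.load(open('scene0.pkl','rb'))['P'].reshape(-1,3)
t=P[(P[:,0]>.585)&(P[:,0]<.75)&(P[:,1]>0)&(P[:,1]<.35)&(P[:,2]>.05)&(P[:,2]<.4)]
print('behind box tall',len(t), np.percentile(t,[1,50,99],0).round(3) if len(t) else '')
E
```

```text
clock: 38.6
tcp_pos: [0.4638, 0.1225, 0.1529]
orientation: [0.0, 0.686, 0.728, 0.0]
wrist_force: [-0.1, 0.5, -0.4]
finger_gap: 0.0449
grip_force: 41.9
yellow [ 451  270   80   52 3805] [491. 296.]
yellow [ 254  294  133   61 7782] [320. 324.]
white [   0    0   60  148 7125] [24. 80.]
white [ 532    0   71  352 4979] [567. 168.]
white [ 469  161   81   61 3911] [512. 193.]
white [ 256  162  125   59 7145] [318. 191.]
white [   70   218   105   154 10231] [127. 289.]
white [ 243  368  152   55 6872] [316. 394.]
scene0 y-0.1 minx 0.692 z of front [0.387 0.396 0.407] zmin 0.303
scene0 y0.0 minx 0.693 z of front [0.388 0.396 0.407] zmin 0.371
scene0 y0.1 minx 0.693 z of front [0.388 0.398 0.407] zmin 0.388
scene0 y0.2 minx 0.693 z of front [0.388 0.399 0.408] zmin 0.388
scene0 y0.3 minx 0.693 z of front [0.388 0.397 0.408] zmin 0.388
side0 y-0.1 minx 0.692 z of front [0.387 0.399 0.408] zmin 0.386
side0 y0.0 minx 0.692 z of front [0.388 0.398 0.407] zmin 0.386
side0 y0.1 minx 0.692 z of front [0.388 0.397 0.409] zmin 0.387
side0 y0.2 minx 0.692 z of front [0.388 0.4   0.409] zmin 0.387
side0 y0.3 minx 0.692 z of front [0.388 0.398 0.409] zmin 0.388
behind box tall 2737 [[0.692 0.005 0.061]
 [0.695 0.221 0.393]
 [0.747 0.349 0.4  ]]
```

The yellow roll (320,324) is in line with its part roll (491,296), matching the earlier placings. I lower, release, lift and check all four.

```bash
python3 -m handwheel '{"deltas": [[-0.3,0,0,0.3,0],[-0.3,0,0,0.2,0],[-0.3,0,0,0.08,0],[-0.3,0,0,0,0],[-0.3,0,0,0,0],[0.3,0,0,0,0],[0.3,0,0,0,0],[0.3,0,0,0,0],[0.3,0,0,-0.4,0],[0.3,0,0,-0.8,0],[0.3,0,0,-1,0],[0.3,0,0,-1,0],[0.3,0,0,-1,0],[0.3,0,0,-1,0],[0.3,0,0,0,0],[-1,0,0,0,0],[-1,0,0,0,0]]}'
python3 - <<'E'
from rolls import *
C=np.array([474.5,191.3])/1000; th=np.radians(3.5); B=np.array([[np.cos(th),np.sin(th)],[-np.sin(th),np.cos(th)]])
s=cam('scene')
for nm in('scene','wrist','side'):
 s=cam(nm)
 for k in('green','red','white','yellow'):
  m=mask(s['frame'],k); n,l,st,ce=cv2.connectedComponentsWithStats(m)
  for i in range(1,n):
    if st[i,4]<120: continue
    v,u=np.nonzero(l==i); md=np.nanmedian(s['P'][l==i],0) if (s['depth'][l==i]>0).any() else np.zeros(3)
    if .4<md[0]<.56 and .08<md[1]<.3 and md[2]>.05:
        q=ray(s,np.c_[u,v],.053+D[k]/2000); r=cv2.minAreaRect((q[:,:2]*1000).astype(np.float32))
        print(nm,k,'box xy',(B@(np.array(r[0])/1000-C)*1000).round(1),'size',np.round(r[1],0),'ang',round(r[2],1),'ztop',np.nanpercentile(s['P'][l==i][:,2],95).round(3))
P=s=cam('scene')['P'].reshape(-1,3); L=P[(P[:,2]>.15)&(P[:,2]<.24)&(P[:,0]>.5)&(P[:,0]<.65)&(P[:,1]>.1)&(P[:,1]<.3)]
L=np.c_[(L[:,:2]-C)@B.T,L[:,2]]
for z in(.16,.19,.215): q=L[abs(L[:,2]-z)<.008]; print(z,np.percentile(q[:,0],[2,50,98]).round(4))
E
```

```text
clock: 40.78
tcp_pos: [0.4625, 0.1228, 0.3352]
orientation: [-0.001, 0.686, 0.728, -0.001]
wrist_force: [-0.4, -0.2, -0.5]
finger_gap: 0.0199
grip_force: 0.0
scene green box xy [61.1 65.7] size [26. 23.] ang 7.5 ztop 0.072
scene green box xy [-14.2  65.2] size [60. 24.] ang 3.2 ztop 0.073
scene red box xy [61.4 22.4] size [21. 32.] ang 30.9 ztop 0.072
scene red box xy [-15.6  20.5] size [58. 23.] ang 3.0 ztop 0.072
scene white box xy [  966.  -1287.5] size [244. 199.] ang 47.6 ztop 0.446
scene white box xy [59.6 -6.2] size [ 50. 184.] ang 4.3 ztop 0.076
scene white box xy [-15.2 -24.9] size [61. 29.] ang 2.3 ztop 0.077
scene yellow box xy [ 56.8 -70.2] size [42. 30.] ang 8.0 ztop 0.074
scene yellow box xy [-15.3 -69.3] size [60. 30.] ang 3.6 ztop 0.074
wrist green box xy [59.  68.3] size [20. 20.] ang 5.7 ztop 0.073
wrist green box xy [-15.3  68.2] size [47. 21.] ang 4.2 ztop 0.073
wrist red box xy [-16.4  23.5] size [47. 18.] ang 3.3 ztop 0.072
wrist red box xy [60.1 23.2] size [20. 18.] ang 3.3 ztop 0.072
wrist white box xy [77.8 -1.4] size [  5. 179.] ang 4.2 ztop 0.073
wrist white box xy [45.7 66.9] size [ 8. 16.] ang 1.7 ztop 0.072
wrist white box xy [-16.3 -22.3] size [48. 23.] ang 4.4 ztop 0.077
wrist white box xy [ 57.2 -22.1] size [28. 23.] ang 3.4 ztop 0.077
wrist yellow box xy [-16.3 -66.5] size [48. 22.] ang 3.4 ztop 0.075
wrist yellow box xy [ 57.2 -66.6] size [30. 22.] ang 3.4 ztop 0.075
0.16 [0.0711 0.087  0.0892]
0.19 [0.069  0.0847 0.0867]
0.215 [0.0639 0.0825 0.0848]
```

All four rolls are centred in their bays within 1.5 mm, flat and at the right height. Next I go up over the lid and behind it with the jaws shut.

```bash
python3 -m handwheel '{"deltas": [[-1,0,0,-0.2,0],[-1,0.421,0.963,0,0],[-1,0.421,0.963,0,0],[-1,0.421,0.963,0,0],[-1,0.421,0.963,0,0],[-1,0,0,0,0],[-1,0,0,0,0]]}'
python3 -m handwheel '{"deltas": [[-1,0,0,0.6,0],[-1,0,0,0.6,0],[-1,0,0,0.6,0],[-1,0,0,0,0],[-1,0,0,0,0]]}'
```

```text
clock: 41.9
tcp_pos: [0.6127, 0.1991, 0.3445]
orientation: [-0.0, 0.686, 0.728, -0.0]
wrist_force: [-0.6, -0.4, -0.3]
finger_gap: -0.0002
grip_force: 0.0
clock: 42.52
tcp_pos: [0.6129, 0.199, 0.2744]
orientation: [0.001, 0.686, 0.728, 0.001]
wrist_force: [-0.2, 0.2, 1.2]
finger_gap: 0.0002
grip_force: 0.0
```

```bash
python3 -m handwheel '{"deltas": [[-1,0,-0.3,0,0],[-1,0,-0.3,0,0],[-1,0,-0.2,0,0],[-1,0,-0.2,0,0],[-1,0,-0.2,0,0],[-1,0,-0.2,0,0],[-1,0,-0.2,0,0],[-1,0,-0.2,0,0],[-1,0,-0.2,0,0],[-1,0,-0.2,0,0],[-1,0,-0.2,0,0],[-1,0,-0.2,0,0],[-1,0,0,0,0],[-1,0,0,0,0],[-1,0,0,0,0],[-1,0,0,0,0],[-1,0,0,0,0],[-1,0,0,0,0]]}'
cat > lid.py <<'E'
from rolls import *
C=np.array([474.5,191.3])/1000; th=np.radians(3.5); B=np.array([[np.cos(th),np.sin(th)],[-np.sin(th),np.cos(th)]])
for nm in('scene','side'):
    s=cam(nm); hsv=cv2.cvtColor(s['frame'],cv2.COLOR_RGB2HSV); m=(hsv[...,0]>95)&(hsv[...,0]<125)&(hsv[...,1]>90)
    P=s['P'][m]; L=np.c_[(P[:,:2]-C)@B.T,P[:,2]]; L=L[(abs(L[:,0])<.12)&(abs(L[:,1])<.11)&(L[:,2]>0.02)]
    for x in(-.07,-.04,0,.04,.07,.09):
        q=L[abs(L[:,0]-x)<.012]
        if len(q)>10: print(nm,x,np.percentile(q[:,2],[50,90,99]).round(4),len(q))
E
python3 lid.py
```

```text
clock: 44.78
tcp_pos: [0.5093, 0.1931, 0.2726]
orientation: [0.0, 0.686, 0.728, -0.0]
wrist_force: [0.1, -0.0, -0.8]
finger_gap: -0.0001
grip_force: 0.0
scene -0.07 [0.0745 0.0896 0.0907] 4987
scene -0.04 [0.0888 0.09   0.0909] 1970
scene 0 [0.0888 0.0901 0.2847] 2008
scene 0.04 [0.0888 0.09   0.0911] 1925
scene 0.07 [0.0888 0.0898 0.0908] 1306
side -0.07 [0.0812 0.0898 0.0916] 2851
side -0.04 [0.0886 0.0905 0.0922] 946
side 0 [0.0887 0.0906 0.0921] 1107
side 0.04 [0.0885 0.0903 0.092 ] 1088
side 0.07 [0.0884 0.0904 0.0922] 761
```

The lid top measures 0.089 m evenly from front to hinge in both cameras, so it is shut. The arm is well clear above it, so I hand in.

```bash
python3 -c "
from workcell import hand_in
print(hand_in())"
```

```text
the job is handed in; nothing more can be done
None
```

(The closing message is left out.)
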